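# Put the flat-sided battery packs on charge

## Task

Put each of the three flat-sided black battery packs into the grey charging cradle of its own size, upright and fully down on the pocket floor, turned so that its flat face is towards the cradle's flat wall. Keep the packs upright on the way, and leave the two fully round batteries standing where they are.

Things in the scene. Friction and masses are not known exactly. Their poses are not given: they have to be found in the camera images.
- pack_large: large black battery pack, standing, 72 mm high. D-shaped from above, 54 mm wide (y) and 54 mm long (x): a flat face with brass contacts at its +x end, parallel sides (+y, -y) from the flat back to mid-length, a half-round back (radius 27) at -x. Origin on the underside, on the middle line, 12 mm from mid-length towards the flat (15 mm inside the flat). z up, x out through the flat.
- cradle_large: grey charging cradle of the large pack, fixed: D-shaped cup, walls 5 thick and 20 mm high, pocket 68 wide (y) x 68 mm long (x), 7 mm room all round; floor 6 mm above bench. Flat wall at +x, outside it a housing 15 deep, 24 mm high; round wall at -x. Origin at bench level, 12 mm from mid-pocket towards the flat wall: a seated pack's origin lies over it, x along x.
- pack_medium: medium black battery pack, standing, 66 mm high. D-shaped from above, 40 mm wide (y) and 40 mm long (x): a flat face with brass contacts at its +x end, parallel sides (+y, -y) from the flat back to mid-length, a half-round back (radius 20) at -x. Origin on the underside, on the middle line, 12 mm from mid-length towards the flat (8 mm inside the flat). z up, x out through the flat.
- cradle_medium: grey charging cradle of the medium pack, fixed: D-shaped cup, walls 5 thick and 20 mm high, pocket 54 wide (y) x 54 mm long (x), 7 mm room all round; floor 6 mm above bench. Flat wall at +x, outside it a housing 15 deep, 24 mm high; round wall at -x. Origin at bench level, 12 mm from mid-pocket towards the flat wall: a seated pack's origin lies over it, x along x.
- pack_small: small black battery pack, standing, 60 mm high. D-shaped from above, 28 mm wide (y) and 28 mm long (x): a flat face with brass contacts at its +x end, parallel sides (+y, -y) from the flat back to mid-length, a half-round back (radius 14) at -x. Origin on the underside, on the middle line, 12 mm from mid-length towards the flat (2 mm inside the flat). z up, x out through the flat.
- cradle_small: grey charging cradle of the small pack, fixed: D-shaped cup, walls 5 thick and 20 mm high, pocket 42 wide (y) x 42 mm long (x), 7 mm room all round; floor 6 mm above bench. Flat wall at +x, outside it a housing 15 deep, 24 mm high; round wall at -x. Origin at bench level, 12 mm from mid-pocket towards the flat wall: a seated pack's origin lies over it, x along x.
- round_wide: wide round battery, black plastic, 46 mm across and 68 mm high, fully round without any flat, a small brass disc on top: belongs to other equipment, stays where it stands. Origin at the centre of its underside, z up.
- round_slim: slim round battery, black plastic, 34 mm across and 62 mm high, fully round without any flat, a small brass disc on top: belongs to other equipment, stays where it stands. Origin at the centre of its underside, z up.
- solder_iron: soldering iron in its low stand to the right of the cradles, fixed, not part of the job: its blue and dark handle slopes up towards the robot. Origin 46 mm above the bench near the stand's middle; the handle's end lies 96 mm before it (-x), 24 mm thick, its top 130 mm above the bench. Carry over it or round it.
Not all that is in view belongs to the job. What is shaped like the cradle_large but purple is not meant.

How it is judged (in metres and radians):
At the end, for the whole second after the job is handed in: Each flat-sided pack is at rest, upright (0.1 rad), on the pocket floor of the cradle of its size (origins within 14 mm seen from above, pack origin under 10 mm above the bench), its flat within 0.35 rad of the cradle's flat wall; the round batteries within 30 mm of their starts (horizontal distance between pack_large and cradle_large below 0.014 m and z of pack_large in the frame of cradle_large below 0.01 m and angle between the x axis of pack_large and the x axis of cradle_large, either way round below 0.35 rad and angle between each of pack_large, pack_medium, pack_small's own z axis and vertical below 0.1 rad and linear speed of each of pack_large, pack_medium, pack_small below 0.02 m/s and horizontal distance between pack_medium and cradle_medium below 0.014 m and z of pack_medium in the frame of cradle_medium below 0.01 m and angle between the x axis of pack_medium and the x axis of cradle_medium, either way round below 0.35 rad and horizontal distance between pack_small and cradle_small below 0.014 m and z of pack_small in the frame of cradle_small below 0.01 m and angle between the x axis of pack_small and the x axis of cradle_small, either way round below 0.35 rad and distance of each of round_wide, round_slim from where it was at the start of the episode below 0.03 m); the robot touches nothing.
It fails at once if the large pack is tipped over (angle between pack_large's own z axis and vertical above 0.6 rad).
It fails at once if the medium pack is tipped over (angle between pack_medium's own z axis and vertical above 0.6 rad).
It fails at once if the small pack is tipped over (angle between pack_small's own z axis and vertical above 0.6 rad).
It fails at once if the wide round battery is displaced by more than 30 mm or knocked over (distance of round_wide from where it was at the start of the episode above 0.03 m or angle between round_wide's own z axis and vertical above 0.5 rad).
It fails at once if the slim round battery is displaced by more than 30 mm or knocked over (distance of round_slim from where it was at the start of the episode above 0.03 m or angle between round_slim's own z axis and vertical above 0.5 rad).
It also fails if it takes over 96 s, if anything falls off the work surface, if the arm or the gripper's body presses on something with over 40 N, if the wrist force passes 120 N, or if a joint passes its speed limit or range.

## Robot

A 6-joint arm with a two-finger parallel gripper is mounted at the origin on a cart in front of the work surface, level with it; the furniture and walls round the work are solid. World frame = base frame: x ahead of the robot, y to its left, z up, the work surface at z = 0. Lengths are in m, angles in degrees, forces in N, time in s.
With the tool pointing down it reaches from about 0.375 to 0.75 m from the base axis. Payload 9 kg.
Tool frame: the origin (TCP) lies where the fingers leave the gripper's body, on its centre line; the fingertips stand 73 mm ahead of it and the grasp point (between the pads) lies 54 mm ahead of it (robot.tip_reach is the distance from the TCP to the fingertips, in m); z points along the fingers, y is the line along which they close (so a half turn about z gives the same grasp; the last joint's range is limited). The gripper opens to 85 mm and grips with 20 to 120 N. Pads are 22 mm wide; open, the fingers measure 114 mm over their backs; the gripper's body (76 mm by 85 mm) begins 54 mm behind the grasp point. The pads swing forward as they close: fully open they stand 13 mm farther back than shut.
Start: joints at [-88.104, 5.964, 5.575, 89.605, 0, 77.527], TCP at [0.149, -0.581, 0.304] pointing down, gripper open.
Joint ranges: [-171.21, 171.21], [-48.23, 106.86], [-62.78, 66.21], [-105.2, 120.99], [-86.42, 89.51], [-180, 180]. Speed limits (degrees/s): [127.2, 127.2, 147.25, 180, 180, 180].

## Interface

Orientations are given as [roll, pitch, yaw] about the fixed x, y, z axes, in that order (R = Rz(yaw) Ry(pitch) Rx(roll)).
In Python, from plant import robot gives the robot as it stands. Calls block until the motion is done:
- robot.move_pose(position, orientation): joint-space move of the TCP to a pose.
- robot.line_to(position, vel=0.15, rotation=None, guard=None): straight line of the TCP; rotation=None keeps the orientation; vel is the mean speed in m/s. With guard (N) it stops when the force on the tool has changed by that much, and returns True; else False.
- robot.goto_joints(angles): joint-space move.
- robot.set_gripper(opening): finger opening in m; the grip force is fixed at half the most; returns when the fingers have stopped.
- robot.pause(seconds).
- robot.ik(position, orientation): joint angles nearest the present ones, or None.
- robot.observe(): the state.
- robot.grab_frame(name): name is "scene" or "top"; returns the picture (400x640x3 uint8, blue, green, red); there is no depth.
- robot.get_calibration(name): a dict with "vertical_fov" (degrees; the focal length in pixels is half the picture's height over the tangent of half this angle, whatever the lens; pixels are square), "cx", "cy" (the principal point, pixels), "k1" (the pictures are not rectified: a ray, as slopes to the right and down, at radius r is drawn at 1 + k1 r^2 times it, then the intrinsics apply), "rvec" (rotation vector, rad) and "tvec" (3), from world to camera coordinates, as OpenCV has them. Camera axes: x right, y down, z forward; pixel columns grow to the right and rows downward; lengths in m; the calibration is good to about 2 mm. A picture is of the moment at which its call begins. get_calibration takes no time and is no camera call.
A pose or a line that the arm cannot do raises robot.IKError and nothing moves.
- robot.job_done(): hands the job in; it is judged then, once.
The state is a dict: "time": time; "q": joint angles; "qvel": joint speeds; "joint_torque": joint torques, N m; "tool_pos": TCP position; "tcp_rot": TCP orientation; "ft_force": force on the tool from outside, world axes, zero at the start; "torque": the same for the moment, N m; "gripper_width": finger opening in m; "gripper_force": force on a finger pad.
Only numpy, scipy, OpenCV 4.12 (cv2) and the standard library are available. Lean on these libraries where they do the work, as an engineer would, in place of code of your own. Each camera call takes 0.05 s, during which the arm holds its last target. There are 200 camera calls.

## Working session

There is one attempt and no reset: what is moved stays moved. The work goes in short steps, each a Python script; the robot and the scene stay as the last script left them, time stands still between calls to the robot, and variables do not carry over. Pictures are saved under pics/ and viewed, at most 14 in all, crops included, and the job is handed in when it is done.

```bash
mkdir -p pics; ls
python3 - <<'E'
from plant import robot
import cv2
for n in("scene","top"):
    cv2.imwrite(f"pics/{n}0.png",robot.grab_frame(n)); print(n,robot.get_calibration(n))
o=robot.observe();print(o['time'],o['tool_pos'],o['tcp_rot'])
E
```

```text
pics
scene {'vertical_fov': 43.89468953040995, 'cx': 315.7689924260864, 'cy': 205.75032511571544, 'k1': -0.029671433006408274, 'rvec': array([ 0.53891566, -2.43716769,  1.45440173]), 'tvec': array([0.53283467, 0.15786615, 0.78178991])}
top {'vertical_fov': 46.468388653802634, 'cx': 319.98510190189893, 'cy': 202.3587069721094, 'k1': -0.13142273823080025, 'rvec': array([ 2.17810515, -2.20190613,  0.12676568]), 'tvec': array([-0.01784645,  0.59701159,  0.91692045])}
0.1 [ 0.14890984 -0.58098251  0.30317416] [-1.79928621e+02 -1.69666017e-02  1.43689281e+01]
```

View pics/scene0.png

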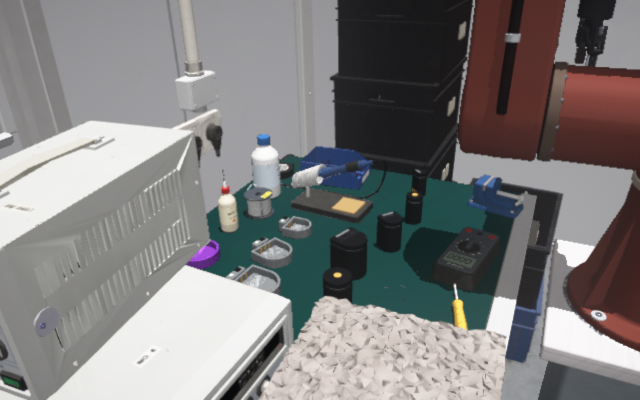

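View pics/top0.png

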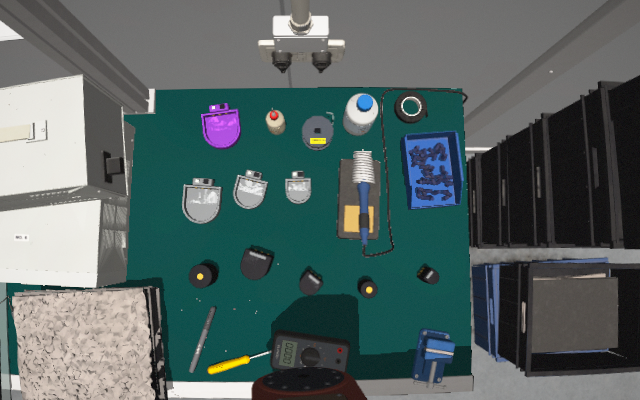

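The top view shows the cradles at (202,202) large, (251,188) medium and (298,186) small. The purple decoy at (221,127) is not meant. Flat-sided black packs are at (256,262), (311,281) and (428,274). Round batteries with a brass disc are at (203,274) and (369,288), so they stay. Next I'll enlarge to confirm.

Run:
```python
import cv2,numpy as np
t=cv2.imread("pics/top0.png")
a=cv2.resize(t[165:235,175:375],None,fx=4,fy=4,interpolation=cv2.INTER_CUBIC)
b=cv2.resize(t[240:305,180:380],None,fx=4,fy=4,interpolation=cv2.INTER_CUBIC)
c=np.vstack([a,b]);c=np.clip(c.astype(float)*1.3,0,255).astype('uint8')
s=cv2.resize(t[250:300,400:460],None,fx=4,fy=4,interpolation=cv2.INTER_CUBIC)
c[280+0:280+200,560:800]=np.clip(s*1.3,0,255) if False else c[280:480,560:800]
d=np.zeros((600,800,3),'uint8');d[:540]=c
s=cv2.convertScaleAbs(s,alpha=1.8);d[0:200,560:800]=s
cv2.imwrite("pics/crop1.png",d)
```

```text
(no output)
```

View pics/crop1.png

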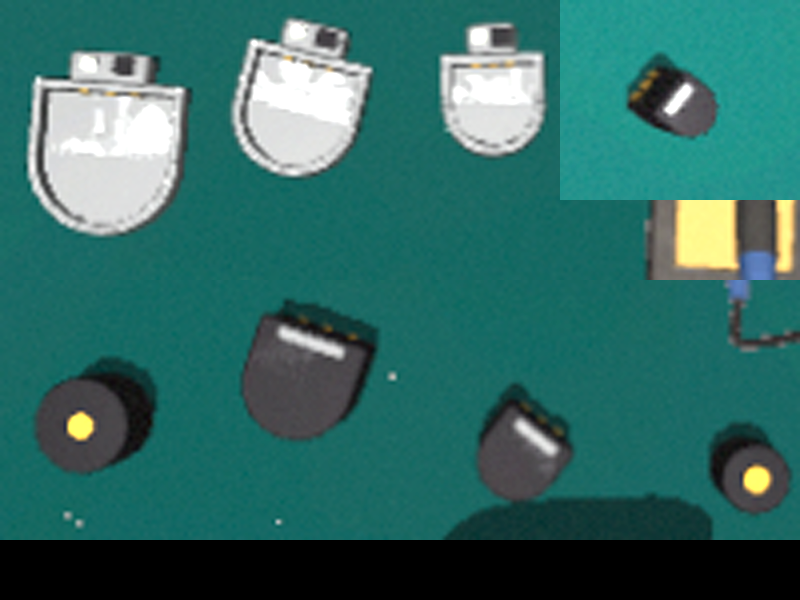

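The crop confirms three D-shaped tops with a white stripe and contacts at the flat, in three sizes, and three grey D cups with housings at the top. Next I'll measure them.

```bash
cat > h.py <<'E'
import cv2,numpy as np
from plant import robot
def cast(px,z,name="top"):
    c=robot.get_calibration(name);f=200/np.tan(np.radians(c["vertical_fov"]/2))
    d=(np.float64(px).reshape(-1,2)-[c["cx"],c["cy"]])/f; u=d.copy()
    for _ in range(10): u=d/(1+c["k1"]*(u**2).sum(1,keepdims=True))
    R=cv2.Rodrigues(c["rvec"])[0]; o=-R.T@c["tvec"]
    r=np.c_[u,np.ones(len(u))]@R
    return (o+r*((z-o[2])/r[:,2])[:,None])[:,:2]
def dshape(mask,seed,z,hint,ksz=0):
    """mid-length point, yaw of flat normal, rect size, from the mask blob at seed; hint: world xy on the flat side"""
    if ksz: mask=cv2.morphologyEx(mask,cv2.MORPH_OPEN,cv2.getStructuringElement(cv2.MORPH_ELLIPSE,(ksz,ksz)))
    cs=cv2.findContours(mask,cv2.RETR_EXTERNAL,cv2.CHAIN_APPROX_NONE)[0]
    c=max((c for c in cs if cv2.pointPolygonTest(c,seed,True)>-3),key=cv2.contourArea)
    p=cast(c,z)
    (x,y),wh,a=cv2.minAreaRect((p*1000).astype(np.float32))
    m=np.array([x,y])/1000; h=hint-m
    yaw=min((a+90*k for k in range(4)),key=lambda t:-np.cos(np.radians(t))*h[0]-np.sin(np.radians(t))*h[1])
    return m,(yaw+180)%360-180,wh
def fill(m):
    cs=cv2.findContours(m,cv2.RETR_EXTERNAL,cv2.CHAIN_APPROX_NONE)[0]
    return cv2.drawContours(np.zeros_like(m),cs,-1,255,-1)
E
cat > meas.py <<'E'
from h import *
S=4
def up(im): return cv2.resize(im,None,fx=S,fy=S,interpolation=cv2.INTER_CUBIC)
_c=cast
import h
h.cast=lambda px,z,name="top":_c((np.float64(px)+.5)/S-.5,z,name)
def measure(im,packs,cradles):
    t=up(im).astype(int);V=t.max(2);sat=V-t.min(2);out={}
    pm=((V>45)&(sat<28)).astype('uint8')*255
    cm=((V>125)&(sat<40)).astype('uint8')*255
    for n,(u,v,hu,hv,z) in packs.items():
        out[n]=dshape(fill(cv2.morphologyEx(pm,cv2.MORPH_OPEN,np.ones((5,5)))),(u*S,v*S),z,h.cast([[hu*S,hv*S]],z)[0],9)
    for n,(u,v,hu,hv,k) in cradles.items():
        out[n]=dshape(fill(cm),(u*S,v*S),.02,h.cast([[hu*S,hv*S]],.02)[0],k)
    return out
E
python3 - <<'E'
from meas import *
r=measure(cv2.imread("pics/top0.png"),
 dict(L=(254,265,258,252,.072),M=(309,283,316,273,.066),s=(434,276,424,270,.06),rw=(200,276,200,260,.068),rs=(364,290,364,280,.062)),
 dict(cL=(200,204,203,182,111),cM=(250,192,254,175,91),cS=(297,190,298,175,71)))
for k,v in r.items():print(k,np.round(v[0],4),round(v[1],1),np.round(v[2],1))
E
```

```text
L [0.4727 0.105 ] -18.7 [52.2 52.4]
M [ 4.347e-01 -4.000e-04] -39.0 [38.4 38.2]
s [ 0.445 -0.242] 51.2 [25.6 25.3]
rw [0.4536 0.2098] -34.2 [43.6 43.7]
rs [ 0.4231 -0.1156] -1.1 [31.6 31.3]
cL [0.5989 0.2205] -6.3 [76.7 81.1]
cM [0.6207 0.1212] -15.6 [62.4 66.8]
cS [0.6219 0.0216] -0.5 [49.5 50.3]
```

Sizes fit the stated ones: packs 52/38/25.5 against 54/40/28 mm, and cradle outlines 77/62/50 against 78/64/52 mm. I'll start with the large pack.

```bash
cat > go.py <<'E'
from h import *
HI=.27;ZG=.100
def u(a): return np.array([np.cos(np.radians(a)),np.sin(np.radians(a))])
def ori(a): return [180,0,(a+360)%360-180]
def st(s):
    o=robot.observe();print(s,round(o['time'],1),np.round(o['tool_pos'],4),'w',round(o['gripper_width'],4),'f',np.round(o['ft_force'],1),np.round(o['gripper_force'],1),'q',np.round(o['q'],0))
def pick(m,a,off,w):
    p=m+off*u(a)
    robot.move_pose([*p,HI],ori(a)); robot.set_gripper(w)
    robot.line_to([*p,.16],vel=.25)
    hit=robot.line_to([*p,ZG],vel=.1,guard=15); st(f'down hit={hit}')
    robot.set_gripper(0); st('closed')
    robot.line_to([*p,HI],vel=.2); st('lifted')
def over(m,a,off):
    p=m+off*u(a); robot.move_pose([*p,HI],ori(a)); robot.line_to([*p,.14],vel=.2); st('over')
def place(m,a,off,w):
    p=m+off*u(a)
    hit=robot.line_to([*p,ZG+.0065],vel=.06,guard=12); st(f'placed hit={hit}')
    robot.set_gripper(w); robot.pause(.2)
    robot.line_to([*p,.2],vel=.15); robot.line_to([*p,HI],vel=.25); st('up')
def snap(n,name="top"):
    f=robot.grab_frame(name);cv2.imwrite(f"pics/{n}.png",f);return f
E
python3 - <<'E'
from go import *
pick(np.array([.4727,.105]),-18.7,.012,.08)
over(np.array([.598,.2205]),-6.3,.012)
s=snap("s1","scene");t=snap("t1")
d=np.hstack([cv2.resize(s[190:330,190:400],(420,280)),cv2.resize(t[120:330,150:435],(380,280))])
cv2.imwrite("pics/v1.png",d)
E
```

```text
down hit=False 4.4 [0.4845 0.1011 0.1007] w 0.0802 f [ 0.6 -0.2 -0.1] 0.0 q [ -3.  -9. -30.  68.   0.  15.]
closed 4.7 [0.4848 0.1011 0.101 ] w 0.0536 f [-0.2 -0.4  6. ] 63.8 q [ -3.  -9. -30.  68.  -0.  15.]
lifted 5.7 [0.4835 0.1012 0.2684] w 0.0536 f [-1.   0.  -3.4] 63.3 q [ -3. -13. -16.  87.   0.  15.]
over 7.2 [0.6106 0.219  0.1418] w 0.0534 f [ 0.9 -0.5 -1.6] 63.3 q [ 8. 16. -0. 74. -0. 15.]
```

View pics/v1.png

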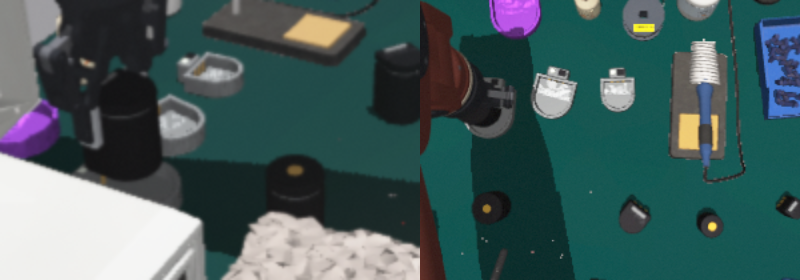

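The pack hangs upright in the gripper, above the large cradle (scene crop (120,180)). I'll lower it, then do the medium pack the same way.

Run:
```python
from go import *
place(np.array([.598,.2205]),-6.3,.012,.075)
pick(np.array([.4347,-.0004]),-39,.010,.065)
t=snap("t2");s=snap("s2","scene")
d=np.hstack([cv2.resize(s[190:330,190:400],(420,280)),cv2.resize(t[160:300,180:370],(380,280))])
cv2.imwrite("pics/v2.png",d)
```

```text
placed hit=True 7.9 [0.6094 0.219  0.107 ] w 0.0534 f [ 0.8 -0.4  3.7] 63.9 q [ 8. 17. -2. 71. -0. 15.]
up 9.6 [0.61   0.2192 0.2699] w 0.075 f [ 0.5 -0.6 -0.8] 0.0 q [ 8. 14. 11. 87. -0. 15.]
down hit=False 12.3 [ 0.4429 -0.0068  0.1007] w 0.065 f [-0.2 -0.9  0.3] 0.0 q [-18. -19. -39.  70.   0.  21.]
closed 12.7 [ 0.4432 -0.0069  0.101 ] w 0.0395 f [-0.   0.3  7.1] 60.8 q [-18. -19. -39.  70.   0.  21.]
lifted 13.7 [ 0.442  -0.0065  0.2686] w 0.0393 f [ 0.6  0.2 -3.2] 60.4 q [-18. -22. -24.  88.  -0.  21.]
```

View pics/v2.png

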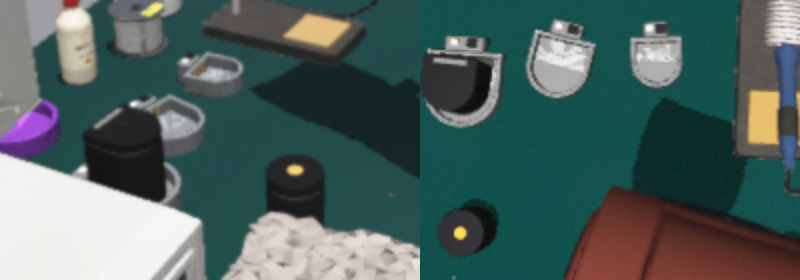

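The large pack stands in its cup, flat towards the housing. Medium and small next.

Run:
```python
from go import *
m=np.array([.6205,.1212])
over(m,-15.6,.010); place(m,-15.6,.010,.06)
pick(np.array([.445,-.242]),51.2,.006,.055)
s=snap("s3","scene")
t=snap("t3")
d=np.hstack([cv2.resize(s[190:330,190:400],(420,280)),cv2.resize(t[160:300,180:370],(380,280))])
cv2.imwrite("pics/v3.png",d)
```

```text
over 15.5 [0.6308 0.1181 0.1419] w 0.0395 f [ 0.8  0.4 -1.9] 60.4 q [-1. 15. -1. 74. -0. 15.]
placed hit=True 16.0 [0.6297 0.1187 0.1069] w 0.0393 f [-0.4 -0.1  4.5] 61.4 q [-1. 16. -3. 70.  0. 15.]
up 17.7 [0.6302 0.1185 0.2699] w 0.06 f [-0.4  0.1 -0.6] 0.0 q [-1. 13. 10. 87.  0. 15.]
down hit=False 21.0 [ 0.4491 -0.2376  0.1007] w 0.0547 f [-0.6 -0.6  0. ] 0.0 q [-43.  -6. -28.  68.   0. -94.]
closed 21.3 [ 0.4492 -0.2376  0.1009] w 0.0269 f [-1.   1.   6.1] 59.0 q [-43.  -6. -28.  68.   0. -94.]
lifted 22.3 [ 0.4484 -0.237   0.2685] w 0.0273 f [-0.   0.3 -0.9] 59.0 q [-43. -10. -14.  86.   0. -94.]
```

View pics/v3.png

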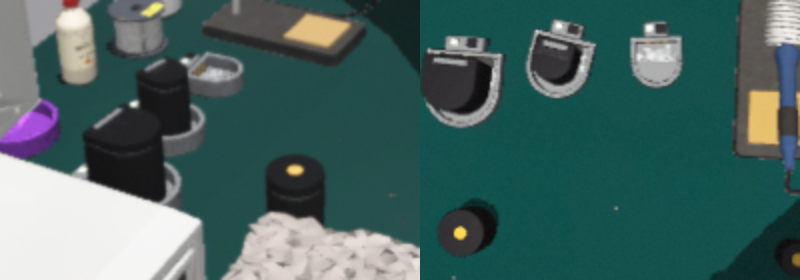

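Medium is seated too, and the small pack is held. I'll carry it high over the iron.

Run:
```python
import go
from go import *
o=robot.observe()['tool_pos'];robot.line_to([o[0],o[1],.31],vel=.2)
go.HI=.31
m=np.array([.6219,.0216])
over(m,-.5,.006); place(m,-.5,.006,.05)
robot.move_pose([.149,-.5,.31],[180,0,14.4]); st('away')
t=snap("t4");s=snap("s4","scene")
from meas import *
r=measure(t,dict(L=(200,204,203,182,.078),M=(248,190,254,175,.072),s=(297,188,298,172,.066),rw=(200,276,200,260,.068),rs=(364,290,364,280,.062)),{})
for k,v in r.items():print(k,np.round(v[0],4),round(v[1],1),np.round(v[2],1))
d=np.hstack([cv2.resize(s[190:330,190:400],(420,280)),cv2.resize(t[160:300,180:370],(380,280))])
cv2.imwrite("pics/v4.png",d)
```

```text
over 25.1 [0.6287 0.0212 0.1416] w 0.0269 f [-0.3  0.9 -1. ] 59.0 q [-10.  13.  -4.  73.   0.  -9.]
placed hit=True 25.6 [0.6274 0.0219 0.1067] w 0.0273 f [0.5 1.2 4.1] 59.9 q [-10.  14.  -6.  70.   0.  -9.]
up 27.6 [0.6278 0.0215 0.3092] w 0.0502 f [-1.4 -0.2 -0.6] 0.0 q [-10.  11.  12.  91.   0.  -9.]
away 30.1 [ 0.1496 -0.4999  0.31  ] w 0.0501 f [-0.5  0.7  0.1] 0.0 q [-88.  -8.  -7.  90.   0.  78.]
L [0.5983 0.2063] -3.7 [80.3 88.3]
M [0.6194 0.1126] -13.3 [63.2 75.8]
s [0.6238 0.0194] -0.3 [50.5 65.1]
rw [0.4535 0.2098] -31.4 [43.6 43.8]
rs [ 0.4231 -0.1156] -1.1 [31.6 31.3]
```

View pics/v4.png

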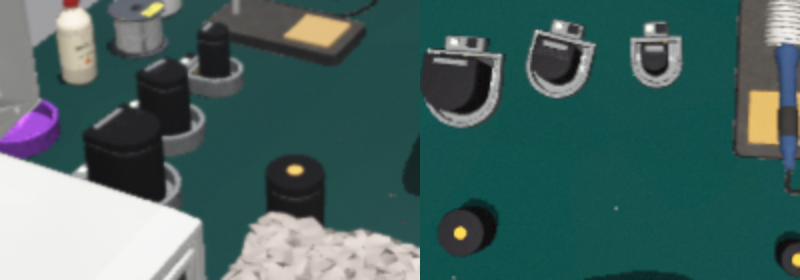

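All three stand upright in their cups with the flats towards the housings. Each set down exactly 6 mm above its pick height, which is the pocket floor. Both round batteries have not moved. I'll hand it in.

```bash
python3 -c "
from plant import robot
print(robot.job_done())"
```

```text
the job is handed in; nothing more can be done
None
```

All three packs stand upright on the pocket floors of their own cradles with their flats to the flat walls, the round batteries have not moved, and the job was handed in at about 30 s; no verdict was returned.

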